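# Tip the vial carrier to gather the loose vials in one corner

### The job

Screw the loose black cap of the bottle in the carrier fully shut (clockwise, to its stop) so that nothing can spill. Then lift the carrier by its handle well clear of the bench (5 cm or more) and tip it until all four loose vials lie bunched together in one bottom corner of their bay: the outer corner, away from the handle, on the side where the vial rack stands, with none left strung out along a wall. Finish while holding the carrier still in the air, clearly tilted by 20 to 50 degrees with the vials gathered there, for a colleague to pick them out; spill no vial and do not push the rack, beaker or amber bottle about.

Things in the scene. Friction and masses are not known exactly. Their poses are not given: they have to be found in the camera images.
- carrier: light grey loose plastic tote, 178 (x, -85 to +93) by 176 (y) mm, walls 45 high, floor and walls 4 thick, 0.4 kg in all; origin: on its underside, under the handle, z up. A divider at x = 0 (58 high) parts the vial bay (-x, robot's side) from the bottle bay (+x). Handle posts on it at y = -62 and +62 mm carry a grip bar. Starts level, yaw within 0.25 rad. Tall instruments stand behind it from x = 0.6 m on
- handle (a point): centre of the handle's dark grey grip bar, along the carrier's y: 18 mm thick (x), 22 tall, 108 clear between the posts, open below for 62 mm; 131 mm above the carrier's origin, its top at 142. The mass hangs about 90 mm below it; a firm grip (60 N) keeps the carrier from swinging in tilted fingers
- corner_left (a point): inner bottom corner of the vial bay at the carrier's (-81, +84, 4) mm: outer wall (-x) and left end wall (+y). The bay measures 78 (x) by 168 (y) mm inside
- corner_right (a point): inner bottom corner of the vial bay at the carrier's (-81, -84, 4) mm: outer wall (-x) and right end wall (-y)
- bottle_cap (a joint): turn of the bottle's cap, rad: 0 = shut, at its stop; positive = unscrewed (anticlockwise from above); starts at 0.5 to 0.95, stays where left, turns with about 0.03 N m, does not rise noticeably. When shut, a small lug on the cap's skirt stands over a lug on the bottle's neck, on the side of the handle
- cap_centre (a point): centre of the black ribbed cap, 38 mm diameter, 20 high, axis upright; 89 mm above the carrier's underside (cap top at 99), at the carrier's x = +56, y = 0. The bottle (51 mm diameter) is fixed to the carrier in a ring; its neck is clear for 5 mm below the cap, then its shoulder widens. The handle bar stands 56 mm from the cap's axis
- vial_a_mid (a point): loose 2 mL amber vial with a black cap, 12 mm diameter, 33 mm long, about 10 g, lying in the vial bay; on the smooth floor it slides at a tilt of about 15 degrees and rolls sooner; this point is its centre, z along the vial towards its cap
- vial_b_mid (a point): loose 2 mL amber vial with a black cap, 12 mm diameter, 33 mm long, about 10 g, lying in the vial bay; on the smooth floor it slides at a tilt of about 15 degrees and rolls sooner; this point is its centre, z along the vial towards its cap
- vial_c_mid (a point): loose 2 mL amber vial with a black cap, 12 mm diameter, 33 mm long, about 10 g, lying in the vial bay; on the smooth floor it slides at a tilt of about 15 degrees and rolls sooner; this point is its centre, z along the vial towards its cap
- vial_d_mid (a point): loose 2 mL amber vial with a black cap, 12 mm diameter, 33 mm long, about 10 g, lying in the vial bay; on the smooth floor it slides at a tilt of about 15 degrees and rolls sooner; this point is its centre, z along the vial towards its cap
- rack_mid (a point): centre of the blue vial rack, 62 by 175 by 39 mm with vials standing in it, on the bench left or right of the carrier (a black log book, 210 by 153 by 16 mm, lies on the other side). It tells the corner to use: rack on the carrier's +y side: corner_left, on its -y side: corner_right. Leave it where it is
- rack: the same rack, origin at the centre of its underside, long side along its y
- beaker_mid (a point): centre of a small clear beaker, 45 mm diameter, 56 mm high, standing behind the carrier; leave it alone
- beaker: the same beaker, origin at the centre of its underside
- amber_mid (a point): centre of a small amber bottle, 60 mm diameter, 122 mm high, standing behind the carrier; leave it alone
- amber: the same amber bottle, origin at the centre of its underside

How it is judged:
On the way, in this order (a step that is already met when the one before it is completed fails the run):
1. the bottle's cap is screwed shut (value of joint bottle_cap below 0.12 rad), for 0.2 s.
2. the carrier is lifted clear of the bench by the fingers (value of joint bottle_cap below 0.12 rad and height (world z) of each of corner_left, corner_right above 0.03 m and contact force between carrier and the fingers above 1 N), for 0.2 s.
3. the carrier is held tilted and all four vials lie in the bay's outer corner on the rack's side (all of step 2 and angle between carrier's own z axis and vertical between 0.3 and 0.96 rad and ((world y of rack_mid above -0.02 m and distance between each of vial_a_mid, vial_b_mid, vial_c_mid, vial_d_mid and corner_left below 0.072 m) or (not (world y of rack_mid above -0.02 m) and distance between each of vial_a_mid, vial_b_mid, vial_c_mid, vial_d_mid and corner_right below 0.072 m))), for 0.3 s.
At the end, for the whole second after the job is handed in: Cap within 0.12 rad of shut; fingers hold the carrier (>1 N), still (<0.03 m/s, <0.2 rad/s), tilted 0.30 to 0.96 rad, both outer bay corners over 30 mm above the bench, not on rack, beaker or amber bottle; every vial centre within 72 mm of the outer bottom corner on the rack's side (all of step 3 and contact force between carrier and rack below 0.3 N and contact force between carrier and beaker below 0.3 N and contact force between carrier and amber below 0.3 N and linear speed of carrier below 0.03 m/s and angular speed of carrier below 0.2 rad/s); the arm keeps its last pose, push and grip.
It fails at once if the carrier is tipped while the bottle is not shut (angle between carrier's own z axis and vertical above 0.2 rad and value of joint bottle_cap above 0.2 rad).
It fails at once if a vial leaves the carrier (distance between any of vial_a_mid, vial_b_mid, vial_c_mid, vial_d_mid and carrier above 0.2 m).
It fails at once if the rack, the beaker or the amber bottle is pushed about (distance of any of rack_mid, beaker_mid, amber_mid from where it was at the start of the episode above 0.03 m).
It also fails if it takes over 51 s, if anything falls off the work surface, if the arm or the gripper's body presses on something with over 40 N, if the wrist force passes 120 N, or if a joint passes its speed limit or range.

### The arm

A 6-joint arm with a two-finger parallel gripper is mounted at the origin on a cart in front of the work surface, level with it; the furniture and walls round the work are solid. World frame = base frame: x ahead of the robot, y to its left, z up, the work surface at z = 0. Lengths are in m, angles in rad, forces in N, time in s.
With the tool pointing down it reaches from about 0.275 to 0.725 m from the base axis. Payload 15.9 kg.
Tool frame: the origin (TCP) lies midway between the tips of the shut fingers; the grasp point (between the pads) lies 19 mm behind it; z points along the fingers, y is the direction in which the jaws open and shut (so a half turn about z gives the same grasp; the last joint's range is limited). The gripper opens to 85 mm and grips with 20 to 120 N. Pads are 22 mm wide; open, the fingers measure 114 mm over their backs; the gripper's body (76 mm by 85 mm) begins 54 mm behind the grasp point. The pads swing forward as they close: fully open they stand 13 mm farther back than shut.
Start: joints at [-1.307, 0.213, -0.034, 1.323, 0, 1.571], TCP at [0.13, -0.483, 0.231] pointing down, gripper open.
Joint ranges: [-2.98, 2.98], [-0.74, 1.72], [-1.14, 1.35], [-2.1, 2.04], [-1.57, 1.44], [-3.14, 3.14]. Speed limits (rad/s): [1.89, 1.89, 2.39, 2.57, 3.14, 3.14].

### API

Orientations are given as a rotation vector (axis times angle).
In Python, from station import env, imaging, models gives the robot as it stands. The module is installed in compiled form; this text tells all that it offers. Calls block until the motion is done:
- env.move_ptp(position, orientation): joint-space move of the TCP to a pose.
- env.line_to(position, velocity=0.15, attitude=None, threshold=None): straight line of the TCP; attitude=None keeps the orientation; velocity is the mean speed in m/s. With threshold (N) it stops when the force on the tool has changed by that much, and returns True; else False.
- env.move_j(angles): joint-space move.
- env.gripper_to(opening): opening from 0.0 (shut) to 1.0 (fully open); the grip force is fixed at half the most; returns when the fingers have stopped.
- env.hold(seconds).
- env.inverse_kinematics(position, orientation): joint angles nearest the present ones, or None.
- env.sense(): the state.
- imaging.snapshot(name): name is "scene" or "top" or "wrist"; returns a dict with "color" (420x560x3 uint8, red, green, blue), "camera_matrix" (3x3 intrinsics, pixels), "extrinsics" (4x4, takes a point from world to camera coordinates). Camera axes: x right, y down, z forward; pixel columns grow to the right and rows downward; lengths in m; the calibration is good to about 2 mm. A picture is of the moment at which its call begins. There is no depth.
A pose or a line that the arm cannot do raises env.MotionError and nothing moves.
- env.sign_off(): hands the job in, once; it reports no verdict.
Trained networks look in the newest picture that a camera, given by its name, has taken for a name from the list of things; names that differ only in an ending like _2 or _b are one class to them, and where a whole thing is asked for, a point or a joint stands for the part that bears it (a point fixed in the world has none). Each returns a list of dicts, best first, with "score" (0 to 1); they miss things now and then, are a little off and sometimes report something else, mostly with a low value. They report only what shows in the picture. A call takes as long as a camera call.
- models.silhouettes(camera, query): "pixels" (420x560 bool, what is visible of it) and "position" ([row, column] in pixels, amid what is visible of it).
The state is a dict: "t": time; "joint_pos": joint angles; "qvel": joint speeds; "tau": joint torques, N m; "eef_pos": TCP position; "eef_rot": TCP orientation; "contact_force": force on the tool from outside, world axes, zero at the start; "wrist_torque": the same for the moment, N m; "grip_width": opening from 0.0 (shut) to 1.0 (fully open).
Only numpy, scipy, OpenCV 4.12 (cv2) and the standard library are available. Lean on these libraries where they do the work, as an engineer would, in place of code of your own. Each camera call takes 0.05 s, during which the arm holds its last target.

## Working session

There is one attempt and no reset: what is moved stays moved. The work goes in short steps, each a Python script; the robot and the scene stay as the last script left them, time stands still between calls to the robot, and variables do not carry over. Pictures are saved under pics/ and viewed, and the job is handed in when it is done.

```bash
mkdir -p pics; ls; cat > h.py <<'E'
import numpy as np, cv2
from scipy.spatial.transform import Rotation as R
from station import env, imaging, models
def save(name,fn):
    s=imaging.snapshot(name); cv2.imwrite('pics/'+fn,s['color'][:,:,::-1]); return s
def proj(s,P):
    P=np.atleast_2d(P); E=s['extrinsics']; c=P@E[:3,:3].T+E[:3,3]; u=c@s['camera_matrix'].T; return u[:,:2]/u[:,2:]
def ray(s,uv,z):
    E=s['extrinsics']; Rm=E[:3,:3]; o=-Rm.T@E[:3,3]; d=Rm.T@np.linalg.solve(s['camera_matrix'],[uv[0],uv[1],1.]); return o+d*(z-o[2])/d[2]
E
python3 - <<'E'
from h import *
for c in ['scene','top']:
    s=save(c,c+'0.png'); print(c,s['camera_matrix'].round(1).tolist(),s['extrinsics'].round(3).tolist())
    for q in ['bottle_cap','handle','carrier','rack','beaker','amber','vial_a_mid']:
        for r in models.silhouettes(c,q)[:4]:
            row,col=r['position']; print(q,round(r['score'],2),round(row),round(col),r['pixels'].sum(), ray(s,(col,row),{'bottle_cap':.099,'handle':.142}.get(q,.02)).round(3))
print(env.sense())
E
```

```text
pics
scene [[459.7, 0.0, 274.3], [0.0, 459.7, 212.2], [0.0, 0.0, 1.0]] [[-0.848, -0.53, -0.008, 0.432], [-0.323, 0.528, -0.785, 0.275], [0.421, -0.663, -0.619, 0.81], [0.0, 0.0, 0.0, 1.0]]
bottle_cap 0.49 199 302 136 [ 0.508 -0.117  0.099]
handle 0.58 232 322 5767 [0.396 0.007 0.142]
carrier 0.65 231 326 6251 [ 0.448 -0.131  0.02 ]
rack 0.7 182 365 1348 [ 0.451 -0.366  0.02 ]
beaker 0.73 179 367 1362 [ 0.455 -0.384  0.02 ]
beaker 0.55 189 255 382 [ 0.686 -0.186  0.02 ]
beaker 0.36 201 302 134 [ 0.553 -0.205  0.02 ]
top [[518.6, 0.0, 275.4], [0.0, 518.6, 203.6], [0.0, 0.0, 1.0]] [[-0.003, -1.0, -0.016, -0.046], [-0.992, 0.005, -0.129, 0.561], [0.129, 0.016, -0.992, 1.442], [0.0, 0.0, 0.0, 1.0]]
bottle_cap 0.56 219 305 189 [ 0.509 -0.13   0.099]
handle 0.7 239 299 4071 [ 0.452 -0.112  0.142]
handle 0.26 241 394 1398 [ 0.446 -0.361  0.142]
carrier 0.79 242 300 3894 [ 0.452 -0.12   0.02 ]
rack 0.61 240 393 1398 [ 0.456 -0.382  0.02 ]
rack 0.27 144 282 457 [ 0.737 -0.067  0.02 ]
beaker 0.58 163 315 247 [ 0.681 -0.163  0.02 ]
amber 0.78 148 282 464 [ 0.728 -0.068  0.02 ]
amber 0.19 221 304 152 [ 0.513 -0.13   0.02 ]
{'t': 0.8, 'joint_pos': array([-1.30697309e+00,  2.12904181e-01, -3.44167889e-02,  1.32349884e+00,
       -1.00979102e-05,  1.57080001e+00]), 'qvel': array([-0.00046127, -0.00037695,  0.00016928, -0.00041044,  0.00118414,
       -0.00108135]), 'tau': array([ 1.51967855e-03, -6.85909367e+01,  4.87316751e+01,  1.18528515e-03,
        2.25440672e-04, -1.87022050e-05]), 'eef_pos': array([ 0.13037781, -0.48267934,  0.23129708]), 'eef_rot': array([-3.11427835e+00, -4.13203153e-01,  2.05752824e-05]), 'contact_force': array([-0.27683627, -0.48957652,  0.53726582]), 'wrist_torque': array([-0.03771361, -0.01192931,  0.03791545]), 'grip_width': 1.003091545967061}
```

```bash
python3 - <<'E'
import cv2
a=cv2.imread('pics/top0.png'); b=cv2.imread('pics/scene0.png')
cv2.imwrite('pics/top0c.png',cv2.resize(a[120:320,220:440],None,fx=3.6,fy=3,interpolation=cv2.INTER_CUBIC)[:600,:800])
cv2.imwrite('pics/scene0c.png',cv2.resize(b[130:310,220:440],None,fx=3.3,fy=3.3,interpolation=cv2.INTER_CUBIC))
E
```

```text
(no output)
```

View pics/top0.png

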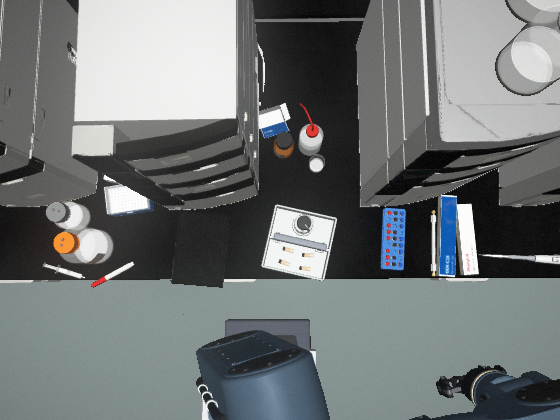

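View pics/top0c.png

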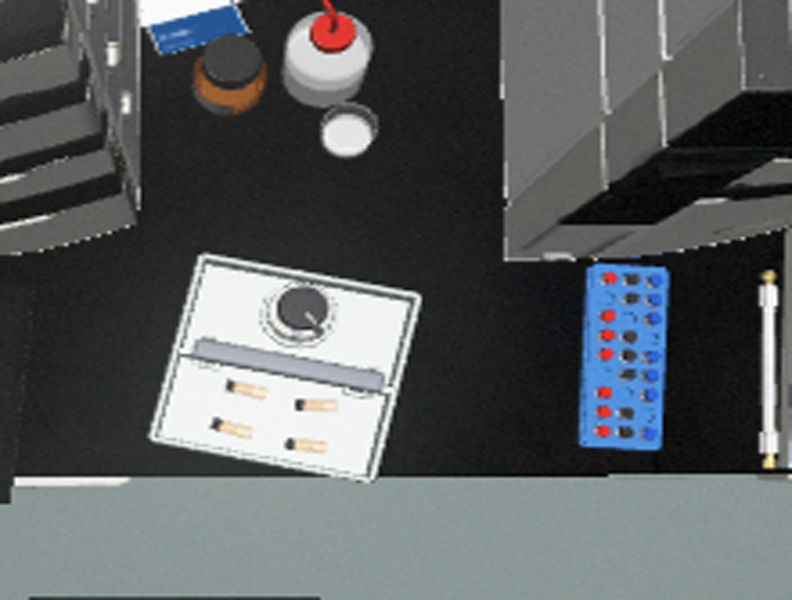

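View pics/scene0c.png

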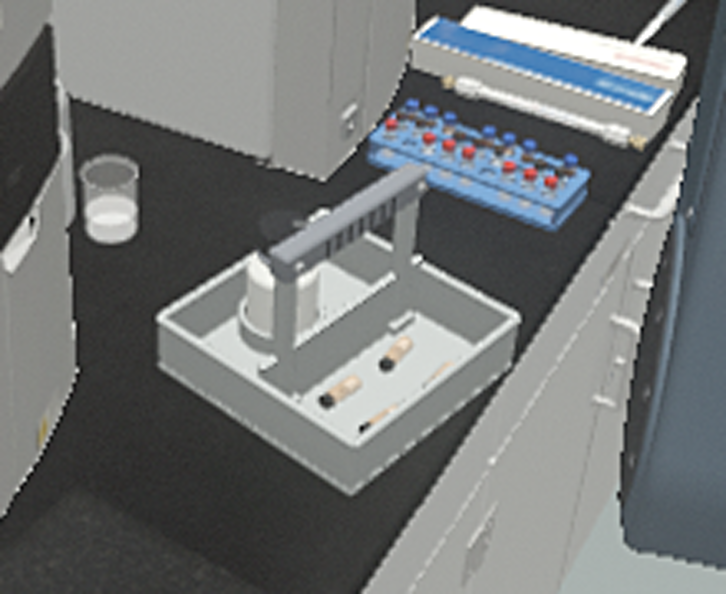

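The rack stands on the −y side, so the corner to use is corner_right. The cap's mark is at about pixel (305,224) in the top view, turned anticlockwise from the handle side. Next I fit the carrier pose.

```bash
cat >> h.py <<'E'
from scipy.optimize import least_squares
def W(p,P):
    P=np.atleast_2d(P).astype(float)/1000; c,s=np.cos(p[2]),np.sin(p[2])
    return np.c_[p[0]+c*P[:,0]-s*P[:,1], p[1]+s*P[:,0]+c*P[:,1], P[:,2]]
def fit(obs,p0=(.45,-.12,-.2)):
    f=lambda p: np.concatenate([(proj(s,W(p,m))-np.array(u)).ravel() for s,m,u in obs])
    r=least_squares(f,p0,loss='soft_l1'); return r.x,f(r.x)
E
python3 - <<'E'
from h import *
t=imaging.snapshot('top'); s=imaging.snapshot('scene')
C=[(93,88,45),(93,-88,45),(-85,-88,45),(-85,88,45)]
tu=[(220+a/3.6,120+b/3) for a,b in [(203,255),(420,294),(374,482),(151,437)]]
su=[(220+a/3.3,130+b/3.3) for a,b in [(157,320),(520,318),(357,446)]]
sm=[(93,88,45),(-85,-88,45),(-85,88,45)]
p,r=fit([(t,C,tu)]);print('top',p,r.round(1))
p,r=fit([(s,sm,su)]);print('scene',p,r.round(1))
p,r=fit([(t,C,tu),(s,sm,su)]);print('both',p,r.round(1))
down=lambda yaw:R.from_euler('z',yaw)*R.from_euler('x',np.pi)
cap=W(p,[(56,0,89)])[0]; hd=W(p,[(0,0,131)])[0]; print('cap',cap,'h',hd)
for k in range(-4,5):
    yaw=p[2]+k*np.pi/4
    q=env.inverse_kinematics([cap[0],cap[1],.074],down(yaw).as_rotvec()); print(k,None if q is None else np.round(q,2))
    
for flip in (0,np.pi):
  for ax,ay in [(0,0),(25,0),(25,-25),(32,-28)]:
    for x in (hd[0],.40):
      Rc=R.from_euler('z',p[2])*R.from_rotvec(np.radians([ax,ay,0])); Rt=Rc*R.from_euler('z',np.pi/2+flip)*R.from_euler('x',np.pi)
      pos=np.array([x,hd[1],.30])+Rt.apply([0,0,.019]); q=env.inverse_kinematics(pos,Rt.as_rotvec()); print(flip>0,ax,ay,round(x,2),None if q is None else np.round(q,2))
E
```

```text
top [ 0.44636596 -0.11561313 -0.22775978] [-0.2 -0.5  0.4  0.2 -0.2 -0.2  0.   0.6]
scene [ 0.44738877 -0.11415742 -0.22130388] [ 0.1 -0.2 -0.1 -0.2 -0.   0.3]
both [ 0.44694363 -0.11503667 -0.22651532] [-0.5 -0.7  0.2 -0.1 -0.3 -0.5 -0.2  0.4  0.5 -0.5  0.3 -0.1  0.1  0.1]
cap [ 0.50151311 -0.12761333  0.089     ] h [ 0.44694363 -0.11503667  0.131     ]
-4 [-0.25  0.33 -0.29  0.95  0.   -0.02]
-3 [-0.25  0.33 -0.29  0.95  0.   -0.81]
-2 [-0.25  0.33 -0.29  0.95  0.   -1.59]
-1 [-0.25  0.33 -0.29  0.95  0.   -2.38]
0 [-0.25  0.33 -0.29  0.95  0.    3.12]
1 [-0.25  0.33 -0.29  0.95  0.    2.33]
2 [-0.25  0.33 -0.29  0.95  0.    1.55]
3 [-0.25  0.33 -0.29  0.95  0.    0.76]
4 [-0.25  0.33 -0.29  0.95  0.   -0.02]
False 0 0 0.45 [-0.25  0.13 -0.01  1.43  0.    1.55]
False 0 0 0.4 [-0.28  0.04 -0.11  1.42  0.    1.52]
False 25 0 0.45 [-0.52  0.21  0.01  1.51  0.42  1.25]
False 25 0 0.4 [-0.57  0.13 -0.08  1.51  0.41  1.2 ]
False 25 -25 0.45 [-0.6  -0.14 -0.43  1.01  0.56  1.28]
False 25 -25 0.4 [-0.68 -0.21 -0.48  1.07  0.58  1.18]
False 32 -28 0.45 [-0.69 -0.12 -0.47  0.99  0.71  1.2 ]
False 32 -28 0.4 [-0.77 -0.17 -0.5   1.08  0.73  1.08]
True 0 0 0.45 [-0.25  0.13 -0.01  1.43  0.   -1.6 ]
True 0 0 0.4 [-0.28  0.04 -0.11  1.42  0.   -1.62]
True 25 0 0.45 [-0.52  0.21  0.01  1.51  0.42 -1.89]
True 25 0 0.4 [-0.57  0.13 -0.08  1.51  0.41 -1.94]
True 25 -25 0.45 [-0.6  -0.14 -0.43  1.01  0.56 -1.86]
True 25 -25 0.4 [-0.68 -0.21 -0.48  1.07  0.58 -1.96]
True 32 -28 0.45 [-0.69 -0.12 -0.47  0.99  0.71 -1.94]
True 32 -28 0.4 [-0.77 -0.17 -0.5   1.08  0.73 -2.06]
```

```bash
python3 - <<'E'
from h import *
p=np.array([.4469,-.1150,-.2265])
cap=W(p,[(56,0,89)])[0]
yaw=p[2]+np.pi+.4
rv=(R.from_euler('z',yaw)*R.from_euler('x',np.pi)).as_rotvec()
env.gripper_to(0.62)
env.move_ptp([cap[0]-.03,cap[1],.27],rv)
s=save('wrist','w1.png'); 
C=[(93,88,45),(93,-88,45),(-85,-88,45),(-85,88,45),(56,0,99),(0,54,142),(0,-54,142),(0,0,142)]
print(proj(s,W(p,C)).round(0)); 
for r in models.silhouettes('wrist','bottle_cap')[:3]: print(r['score'],r['position'],r['pixels'].sum())
x=env.sense(); print(x['t'],x['eef_pos'],x['joint_pos'].round(2),x['grip_width'])
E
```

```text
[[337. 264.]
 [184. 204.]
 [245.  29.]
 [417. 108.]
 [275. 221.]
 [367. 202.]
 [235. 147.]
 [303. 175.]]
0.6 [219.5, 277.4] 1555
0.52 [112.3, 42.8] 12726
3.225 [ 0.47128087 -0.12822242  0.26993256] [-0.27  0.19  0.03  1.41 -0.   -0.44] 0.6238518654159708
```

View pics/w1.png

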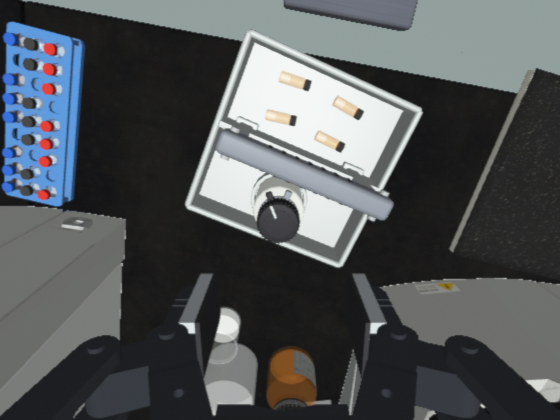

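```bash
python3 - <<'E'
from h import *
p=np.array([.4469,-.1150,-.2265])
cap=W(p,[(56,0,89)])[0]
env.line_to([cap[0],cap[1],.12],velocity=.15)
hit=env.line_to([cap[0],cap[1],.074],velocity=.06,threshold=8)
x=env.sense();print(hit,x['eef_pos'],x['contact_force'])
if not hit:
    env.gripper_to(0.0)
    x=env.sense();print('grip',x['grip_width'],x['contact_force'],x['wrist_torque'],x['t'])
    q0=x['joint_pos'].copy(); T0=x['wrist_torque'][2]
    for d in np.arange(.1,1.11,.05):
        q=q0.copy(); q[5]+=d; env.move_j(q); x=env.sense()
        print(round(d,2),x['joint_pos'][5].round(3),x['wrist_torque'].round(3),x['contact_force'].round(1),round(x['t'],2))
        if d>.4 and abs(x['wrist_torque'][2]-T0)>.15: break
save('wrist','w2.png');save('top','t2.png')
E
```

```text
False [ 0.50170148 -0.12764138  0.07429668] [-0.96871226  0.25551744  0.43123672]
grip 0.4225137836718737 [-2.10181889  1.33303088  6.7853533 ] [ 0.19583883  0.41522227 -0.03139478] 5.6
0.1 -0.325 [-0.01  -0.213 -0.081] [ 2.1 -0.6 -2.2] 5.85
0.15 -0.276 [-0.055 -0.278 -0.036] [ 1.7 -0.6 -1.7] 6.1
0.2 -0.225 [ 0.069 -0.336 -0.092] [ 1.2 -0.6 -1.4] 6.35
0.25 -0.175 [ 0.116 -0.458 -0.044] [ 2.   0.5 -1. ] 6.6
0.3 -0.125 [ 0.264 -0.421 -0.011] [2.2 2.  0.5] 6.85
0.35 -0.075 [ 0.357 -0.344 -0.044] [2.9 2.1 1.1] 7.1
0.4 -0.025 [ 0.511 -0.345 -0.03 ] [2.8 2.  1.1] 7.35
0.45 0.025 [ 0.521 -0.337  0.015] [2.  2.5 1.6] 7.6
0.5 0.075 [ 0.638 -0.363  0.032] [1.1 3.5 3.2] 7.85
0.55 0.125 [ 0.661 -0.379 -0.053] [1.8 3.7 1.9] 8.1
0.6 0.175 [ 0.702 -0.361  0.008] [1.6 3.6 2.6] 8.35
0.65 0.225 [ 0.775 -0.328 -0.049] [1.6 3.6 3.8] 8.6
0.7 0.275 [ 0.735 -0.433 -0.008] [2.9 4.  3.1] 8.85
0.75 0.325 [ 0.754 -0.48  -0.076] [2.9 3.  3.2] 9.1
0.8 0.375 [ 0.074 -0.19   0.085] [0.5 0.4 4.7] 9.35
0.85 0.425 [-0.4    0.109  0.117] [-1.  -1.8  5.5] 9.6
0.9 0.475 [-0.411  0.17   0.072] [-0.7 -1.5  6.1] 9.85
0.95 0.525 [-0.374  0.178  0.098] [-0.6 -2.1  4.5] 10.1
1.0 0.575 [-0.411  0.21   0.09 ] [-0.7 -2.4  6. ] 10.35
1.05 0.625 [-0.377  0.203  0.105] [-1.1 -2.1  5.5] 10.6
1.1 0.675 [-0.351  0.267  0.139] [-0.7 -1.3  6.3] 10.85
```

The torque stepped at about 0.78 rad of turn, so the cap probably reached its stop there and the carrier then yawed with it. I check this in the pictures.

```bash
python3 - <<'E'
from h import *
env.gripper_to(0.62)
x=env.sense(); e=x['eef_pos']
env.line_to([e[0],e[1],.2],velocity=.15)
env.line_to([e[0]-.03,e[1],.27],velocity=.15)
s=save('wrist','w3.png');save('top','t3.png')
a=cv2.imread('pics/t3.png');cv2.imwrite('pics/t3c.png',cv2.resize(a[180:300,240:440],None,fx=4,fy=4,interpolation=cv2.INTER_CUBIC))
print(env.sense()['t'])
E
```

```text
13.0
```

View pics/w3.png

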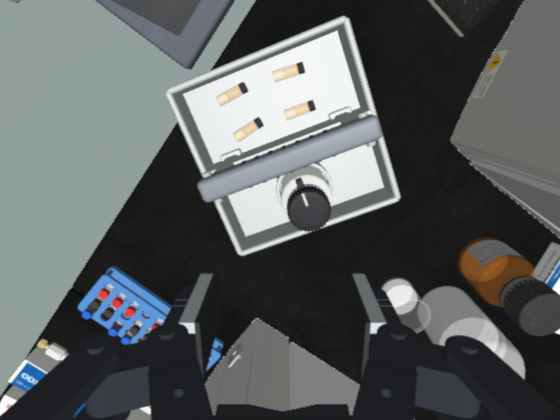

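View pics/t3c.png

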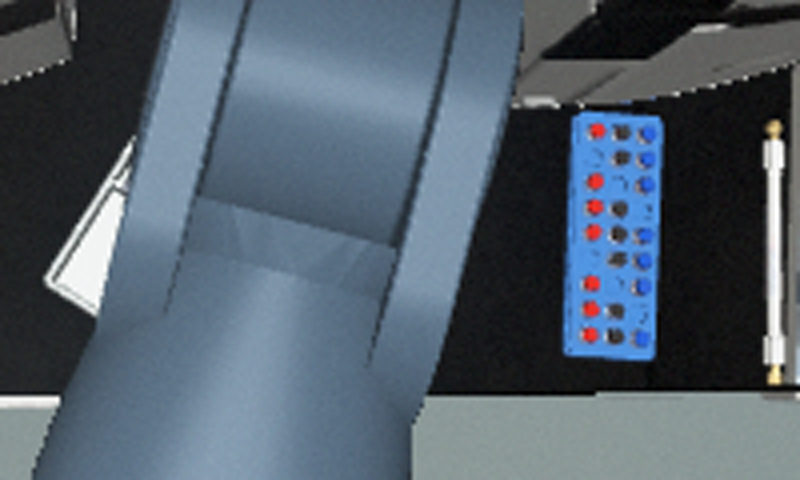

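The cap mark now points at the handle, from (307,207) to (301,187), in line with the carrier's −x direction. The cap is shut. I refit the pose and grip the bar.

```bash
python3 - <<'E'
from h import *
s=imaging.snapshot('wrist')
C=[(93,-88,45),(93,88,45),(-85,88,45),(-85,-88,45)]
p,r=fit([(s,C,[(241,253),(398,199),(347,18),(169,94)])],(.45,-.1,-.5));print(p,r.round(1))
print('cap from fit',W(p,[(56,0,89)])[0])
c=np.array([.5017,-.1276])-.056*np.array([np.cos(p[2]),np.sin(p[2])]); print('handle via cap',c)
np.save('p.npy',[(p[0]+c[0])/2,(p[1]+c[1])/2,p[2]])
hd=np.r_[np.load('p.npy')[:2],.131];yaw=p[2]
for flip in (0,np.pi):
  for ax,ay in [(0,0),(25,0),(25,-25),(32,-28)]:
      Rc=R.from_euler('z',yaw)*R.from_rotvec(np.radians([ax,ay,0])); Rt=Rc*R.from_euler('z',np.pi/2+flip)*R.from_euler('x',np.pi)
      pos=np.array([hd[0],hd[1],.30])+Rt.apply([0,0,.019]); q=env.inverse_kinematics(pos,Rt.as_rotvec()); print(flip>0,ax,ay,None if q is None else np.round(q,2))
E
```

```text
[ 0.45593411 -0.09692962 -0.56596429] [ 0.1  1.5  1.3  0.  -0.1  0.3 -0.9 -1.9]
cap from fit [ 0.50320213 -0.1269585   0.089     ]
handle via cap [ 0.45443197 -0.09757112]
False 0 0 [-0.21  0.14  0.    1.43  0.    1.93]
False 25 0 [-0.48  0.07 -0.15  1.31  0.43  1.66]
False 25 -25 [-0.44 -0.31 -0.58  0.78  0.36  1.79]
False 32 -28 [-0.53 -0.34 -0.67  0.68  0.51  1.76]
True 0 0 [-0.21  0.14  0.    1.43  0.   -1.22]
True 25 0 [-0.48  0.07 -0.15  1.31  0.43 -1.48]
True 25 -25 [-0.44 -0.31 -0.58  0.78  0.36 -1.35]
True 32 -28 [-0.53 -0.34 -0.67  0.68  0.51 -1.38]
```

```bash
cat >> h.py <<'E'
def tool(yaw,ax,ay):
    return R.from_euler('z',yaw)*R.from_rotvec(np.radians([ax,ay,0]))*R.from_euler('z',np.pi/2)*R.from_euler('x',np.pi)
def goto(h,yaw,ax,ay,v=.1,**k):
    Rt=tool(yaw,ax,ay); return env.line_to(np.array(h)+Rt.apply([0,0,.019]),velocity=v,attitude=Rt.as_rotvec(),**k)
E
python3 - <<'E'
from h import *
p=np.load('p.npy'); yaw=p[2]; Rt=tool(yaw,0,0)
env.move_ptp([p[0],p[1],.20],Rt.as_rotvec())
hit=goto([p[0],p[1],.131],yaw,0,0,.1,threshold=8)
x=env.sense();print(hit,x['eef_pos'],x['contact_force'],x['t'])
if not hit:
    env.gripper_to(0.); x=env.sense();print(x['grip_width'],x['contact_force'].round(1))
    goto([p[0],p[1],.16],yaw,0,0,.06); x=env.sense();print(x['grip_width'],x['contact_force'].round(1),x['wrist_torque'].round(2),x['t'])
    save('scene','s4.png')
E
```

```text
False [ 0.45558388 -0.09734457  0.11253469] [ 0.78857773 -0.05361952 -0.02239648] 15.2417
0.2014424814693241 [ 3.1 -2.3  2.3]
0.1994561293906567 [ 0.4  0.1 -4.5] [ 0.01  0.09 -0.03] 16.2833
```

View pics/s4.png

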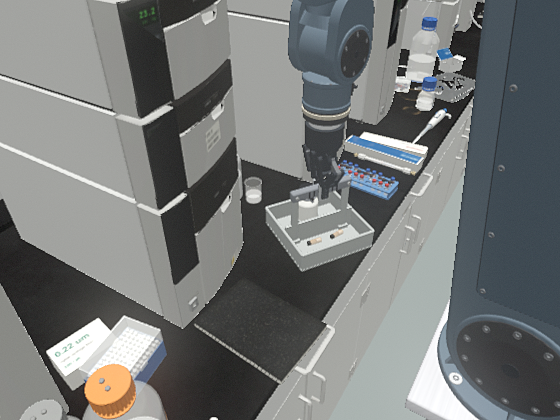

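```bash
python3 - <<'E'
from h import *
p=np.load('p.npy'); yaw=p[2]; h=[.43,p[1],.32]
goto(h,yaw,0,0,.12); print(env.sense()['t'])
for a in (6,12,18,24): goto(h,yaw,a,0,.02); 
print(env.sense()['t'])
env.hold(.8)
save('scene','s5.png'); save('top','t5.png')
x=env.sense();print(x['grip_width'],x['contact_force'].round(1),x['wrist_torque'].round(2),x['t'])
a=cv2.imread('pics/s5.png');cv2.imwrite('pics/s5c.png',cv2.resize(a[100:300,220:420],None,fx=3,fy=3,interpolation=cv2.INTER_CUBIC))
a=cv2.imread('pics/t5.png');cv2.imwrite('pics/t5c.png',cv2.resize(a[160:340,200:400],None,fx=3.3,fy=3.3,interpolation=cv2.INTER_CUBIC))
E
```

```text
17.8333
18.8667
0.20490767938568422 [ 0.1 -0.1 -4.1] [-0.72  0.49 -0.  ] 19.7667
```

View pics/s5c.png

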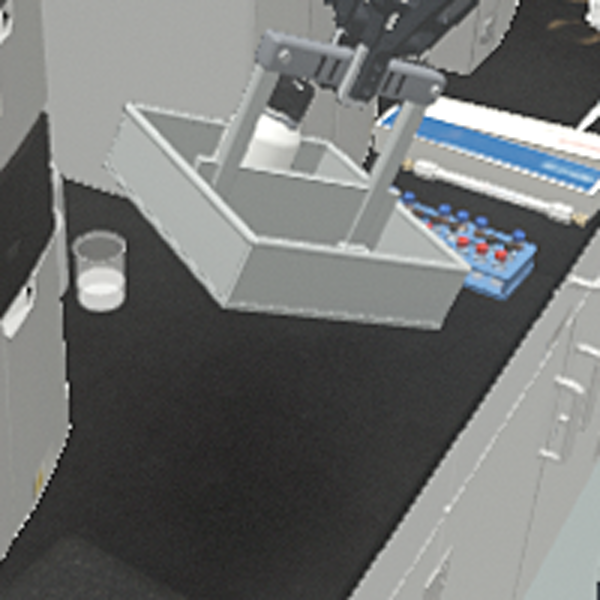

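View pics/t5c.png

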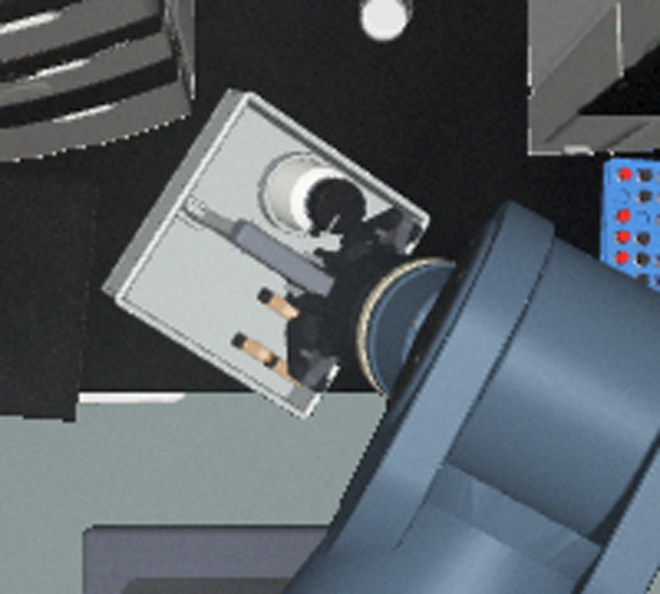

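```bash
python3 - <<'E'
from h import *
p=np.load('p.npy'); yaw=p[2]; h=[.43,p[1],.32]
for a in (6,12,18,25): goto(h,yaw,25,-a,.02); 
env.hold(1.)
s=save('scene','s6.png'); t=save('top','t6.png'); w=save('wrist','w6.png')
x=env.sense();print(x['grip_width'],x['contact_force'].round(1),x['wrist_torque'].round(2),x['t'])
a=cv2.imread('pics/s6.png');cv2.imwrite('pics/s6c.png',cv2.resize(a[100:300,220:420],None,fx=3,fy=3,interpolation=cv2.INTER_CUBIC))
a=cv2.imread('pics/t6.png');cv2.imwrite('pics/t6c.png',cv2.resize(a[160:340,200:400],None,fx=3.3,fy=3.3,interpolation=cv2.INTER_CUBIC))
E
```

```text
0.2017101120132705 [-0.4  0.6 -4.5] [-0.23  1.18  0.01] 22.0333
```

View pics/s6c.png

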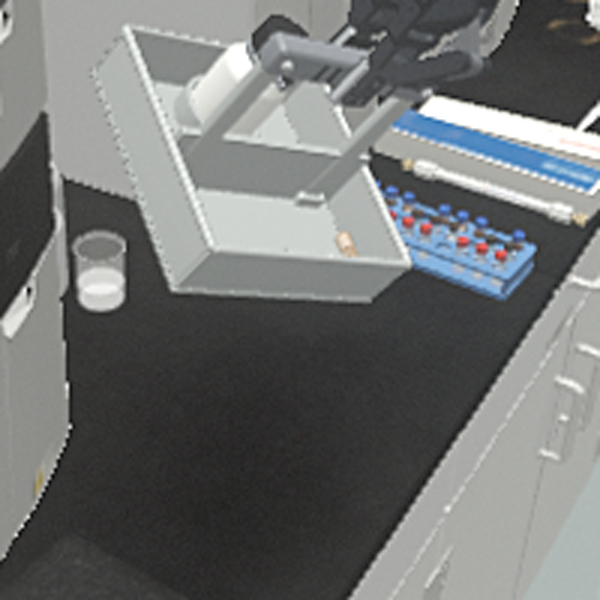

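View pics/t6c.png

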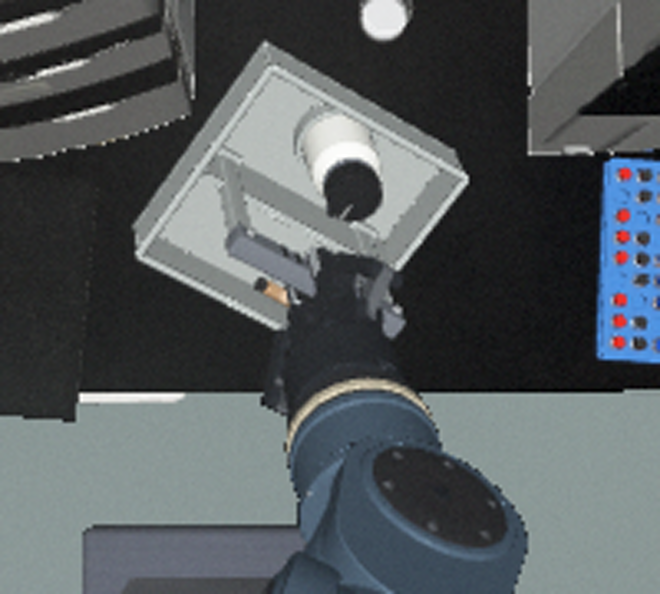

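View pics/w6.png

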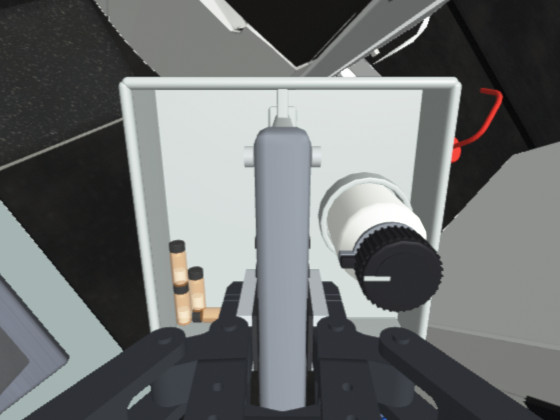

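```bash
python3 - <<'E'
from h import *
a=cv2.imread('pics/w6.png');cv2.imwrite('pics/w6c.png',cv2.resize(a[220:340,140:260],None,fx=5,fy=5,interpolation=cv2.INTER_CUBIC))
p=np.load('p.npy'); x=env.sense(); Rt=R.from_rotvec(x['eef_rot']); h=x['eef_pos']-Rt.apply([0,0,.019])
s=imaging.snapshot('wrist')
Rc=Rt*(R.from_euler('z',np.pi/2)*R.from_euler('x',np.pi)).inv()
print(np.degrees(np.arccos(Rc.as_matrix()[2,2])))
o=h-Rc.apply([0,0,.131])
wc=lambda P:o+Rc.apply(np.array(P)/1000.)
pts=[(-85,88,45),(93,88,45),(-81,84,4),(-81,-84,4),(56,0,99)]
print(proj(s,wc(pts)).round(0))
# pixel -> carrier floor+6mm plane
M=s['extrinsics'][:3,:3];c0=-M.T@s['extrinsics'][:3,3]
def cp(u,v,z=10):
    d=M.T@np.linalg.solve(s['camera_matrix'],[u,v,1.]); C=Rc.inv().apply(c0-o)*1000;D=Rc.inv().apply(d); return C+D*(z-C[2])/D[2]
for u,v in [(180,262),(181,303),(197,290),(207,314)]: 
    P=cp(u,v); print((u,v),P.round(0),'dist',np.linalg.norm(P-[-81,-84,4]).round(0))
for q in [(-85,-88,0),(-85,88,0)]: print('z',wc(q)[2].round(3))
E
```

```text
35.3553525069266
[[124.  81.]
 [457.  80.]
 [157.  89.]
 [180. 316.]
 [402. 276.]]
(180, 262) [-75. -35.  10.] dist 50.0
(181, 303) [-77. -69.  10.] dist 17.0
(197, 290) [-64. -58.  10.] dist 32.0
(207, 314) [-58. -79.  10.] dist 24.0
z 0.142
z 0.214
```

View pics/w6c.png

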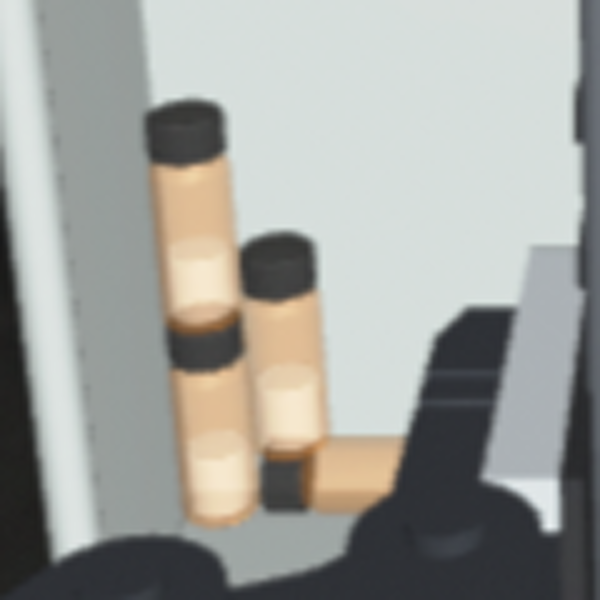

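All four vials are in corner_right, with centres about 17 to 50 mm from it. The cap's lug sits over the neck lug, the tilt is 35°, and the lowest corner is 14 cm above the bench. I hand in.

```bash
python3 - <<'E'
from h import *
x=env.sense();print(x['t'],abs(x['qvel']).max(),x['grip_width'])
env.sign_off()
E
```

```text
22.0833 0.0013610529852990901 0.20136516673661298
the job is handed in; nothing more can be done
```

I screwed the cap shut, lifted the carrier and tipped it until all four vials gathered in the right outer corner, beside the rack. I then handed the job in at 22.1 s with the arm still holding it there. No check failed; `sign_off` reports no verdict.

- **Cap:** the torque stepped up after about 0.78 rad of clockwise turning. I turned on to 1.1 rad, and that last 0.3 rad or so yawed the carrier on the bench along with the cap. The wrist picture shows the cap's lug over the neck lug, on the handle's side.
- **Carrier:** it was held still, tilted 35°, with its lowest corner about 14 cm above the bench. The carrier's outline in the last wrist picture matched the pose expected from the grip, so it had not visibly slipped in the fingers.
- **Vials:** by the picture, their centres lay about 50, 17, 32 and 29 mm from the corner, against the 72 mm limit. The last figure is an estimate, because a finger partly hid that vial.
- **Rack, beaker and amber bottle:** I planned the moves to stay clear of them and saw no contact, but I did not measure their positions again at the end.

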